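# Point out the tools due for calibration

## Task

Two tools on this bench are due for calibration; show the overhead camera which. First point with the gripper's fingertips just above the digital display of the calipers and stay there for two seconds, then do the same above the middle of the torque wrench's knurled handle, and last press the green button on the grey box fully in and let it go to send the record. Touch or shift none of the tools, and do not point at any of the others.

Things in the scene. Friction and masses are not known exactly. Their poses are not given: they have to be found in the camera images.
- calipers: digital calipers lying flat, loose: steel beam 205 mm long, black display housing; 15 mm high at most. Origin at the middle of the outline on the underside; own y runs along the beam towards the jaws, z up. Due for calibration; not to be touched
- calipers_display (a point): middle of the top face of the calipers' black display housing (71 mm along the beam, 38 mm across), 14 mm above the bench: the first place to point at. Pointing means: the point midway between the fingertips within 20 mm of this point sideways, the fingertips clear above it by no more than about 40 mm, for two seconds without contact. The nearest other thing (up to 62 mm high) may stand 55 mm from this point
- torque_wrench: torque wrench lying flat, loose: a slim metal tool 156 mm long, 24 mm wide at the head, with an open-ended spanner head at one end and a thicker bright knurled handle with a red end at the other; 15 mm high. Origin at the middle of the outline on the underside; own y runs along the tool towards the red end of the handle, z up. Due for calibration; not to be touched
- torque_wrench_handle (a point): middle of the torque wrench's handle (70 mm long, 14 mm thick), on its top, 15 mm above the bench: the second place to point at, in the same way
- tape_measure: blue tape measure with a yellow stripe, 38 x 72 x 57 mm high, loose, standing on its edge. Origin under its middle. Bystander: not to be touched or pointed at
- screwdriver: screwdriver with a black and green handle, 160 mm long, 25 mm thick, lying loose. Origin at the middle of its length on the underside. Bystander: not to be touched or pointed at
- plain_wrench: plain bright spanner, open at both ends, 183 mm long, 25 mm wide, 6 mm high, lying loose; the likeness of the torque wrench, but with no handle. Origin at the middle of its length on the underside. Bystander: not to be touched or pointed at
- call_box: grey record box, 100 x 64 mm, top face 40 mm above the bench, fixed to the bench, with a small amber lamp and one round green push button in a black collar. Origin under its middle; own x points from the button to the lamp
- record_button_top (a point): centre of the top of the green button (32 mm across), 62 mm above the bench when out; its collar is 48 mm across with its rim 10 mm lower than the button. It moves straight down with the button
- record_button (a joint): travel of the green button in m: 0 out, 0.006 fully in; a spring brings it back, about 4 N holds it fully in
Mind the look-alikes: they are no part of the job. Of the things shaped like the call_box, the grey one is meant.

How it is judged:
By the outcome, as a careful person would: the job done as asked, in the order asked, and still so for the second after the job is handed in, with the robot touching nothing.
It also fails if it takes over 54 s, if anything falls off the work surface, if the arm or the gripper's body presses on something with over 40 N, if the wrist force passes 120 N, or if a joint passes its speed limit or range.

## Robot

A 7-joint arm with a two-finger parallel gripper is mounted at the origin on a cart in front of the work surface, level with it; the furniture and walls round the work are solid. World frame = base frame: x ahead of the robot, y to its left, z up, the work surface at z = 0. Lengths are in m, angles in rad, forces in N, time in s.
With the tool pointing down it reaches from about 0.425 to 0.95 m from the base axis. Payload 4.7 kg.
Tool frame: the origin (TCP) lies midway between the tips of the shut fingers; the grasp point (between the pads) lies 19 mm behind it; x points along the fingers, y is the direction in which the jaws open and shut, and the axes are right-handed (so a half turn about x gives the same grasp; the last joint's range is limited). The gripper opens to 85 mm and grips with 20 to 120 N. Pads are 22 mm wide; open, the fingers measure 114 mm over their backs; the gripper's body (76 mm by 85 mm) begins 54 mm behind the grasp point. The pads swing forward as they close: fully open they stand 13 mm farther back than shut.
Start: joints at [-1.173, 0.469, -0.049, 1.532, 0.024, 1.141, -0.082], TCP at [0.279, 0.614, 0.231] pointing down, gripper open.
Joint ranges: [-2.59, 2.59], [-0.33, 1.99], [-1.39, 1.29], [0.1, 2.45], [-1.04, 4.18], [0.21, 1.99], [-2.66, 2.66]. Speed limits (rad/s): [2.57, 2.57, 3.14, 3.14, 3.14, 3.14, 3.14].

## Interface

Orientations are given as [roll, pitch, yaw] about the fixed x, y, z axes, in that order (R = Rz(yaw) Ry(pitch) Rx(roll)).
In Python, from rig import manip, eyes gives the robot as it stands.
- The arm moves only by the tool apply_moves, never from a script. Its argument "commands" is a list of rows, each a list of 7 numbers: the shift along the tool's x, y, z in mm, then the turn, a rotation vector about the tool's x, y, z in rad, then the opening in per cent of the stroke, from 0 (shut) to 100 (fully open). A call has 1 to 20 rows; each row is the pose to reach, as a shift and turn from the pose commanded when the call began, along the tool's axes at that moment; what a row does not reach only later rows make up. A row lasts 1/8 s, in which the tool goes at most 62.5 mm and 10.7 degrees, less where a joint would pass 70% of its speed; a pose out of reach is approached as far as the arm can. A call with a gripper value outside its range is refused whole. The fingers move at their own pace and stop on an object; the grip force is fixed at half the most. Time passes only in rows, so rows that repeat a pose let the fingers close. It gives the time, the measured TCP pose, the force and the opening at its end, in the units of the state.
- manip.get_obs(): the state, without advancing time (a new reading comes with each control period).
- eyes.read_camera(name): name is "scene" or "side" or "wrist"; returns the picture (384x512x3 uint8, red, green, blue); there is no depth.
- eyes.camera_info(name): a dict with "intrinsics" (3x3 intrinsics, pixels), "R" (3x3) and "t" (3): a world point X has camera coordinates R X + t; the wrist camera has in their place "tool_from_camera" (4x4, takes a point from camera to tool coordinates, whose origin is the TCP and whose axes are the tool frame's). Camera axes: x right, y down, z forward; pixel columns grow to the right and rows downward; lengths in m; the calibration is good to about 2 mm. A picture is of the moment at which its call begins: read the wrist's pose just before it. camera_info takes no time and is no camera call.
- manip.job_done(): hands the job in, once; it reports no verdict.
Trained networks look in the newest picture that a camera, given by its name, has taken for a name from the list of things; names that differ only in an ending like _2 or _b are one class to them, and where a whole thing is asked for, a point or a joint stands for the part that bears it (a point fixed in the world has none). Each returns a list of dicts, best first, with "p" (0 to 1); they miss things now and then, are a little off and sometimes report something else, mostly with a low value. They report only what shows in the picture. A call takes as long as a camera call. They do not tell look-alikes from the thing itself.
- eyes.regions_of(camera, name): "mask" (384x512 bool, what is visible of it) and "bbox" ([left, top, right, bottom] in pixels, round what is visible of it).
- eyes.pinpoint(camera, name): "point" ([column, row] in pixels: a listed point, or the origin of a listed thing).
The state is a dict: "clock": time; "joint_pos": joint angles; "joint_velocities": joint speeds; "joint_efforts": joint torques, N m; "tool_pos": TCP position; "tcp_rot": TCP orientation; "wrist_force": force on the tool from outside, world axes, zero at the start; "torque": the same for the moment, N m; "width": finger opening in m.
Only numpy, scipy, OpenCV 4.12 (cv2) and the standard library are available. Lean on these libraries where they do the work, as an engineer would, in place of code of your own. Each camera call takes 0.05 s, during which the arm holds its last target. There are 200 camera calls.

## Working session

There is one attempt and no reset: what is moved stays moved. The work goes in short steps, Python scripts to look and compute and a tool call to move; the robot and the scene stay as the last step left them, time stands still between calls to the robot, and variables do not carry over. Pictures are saved under pics/ and viewed, about 8 in all and at most 12, crops included, and the job is handed in when it is done.

Besides the shell and the picture viewer there is one more tool, called after "Call:" in YAML: its name, and indented under it one key for each argument. apply_moves: Moves the arm, as the interface text tells. Its arguments: {"type":"object","properties":{"commands":{"type":"array","items":{"type":"array","items":{"type":"number"}}}},"required":["commands"]}

```bash
mkdir -p pics; ls
cat > h.py <<'E'
import numpy as np, cv2
from rig import manip, eyes
def ray(cam,uv,z):
    i=eyes.camera_info(cam); K=np.array(i["intrinsics"])
    d=np.linalg.inv(K)@np.array([uv[0],uv[1],1.])
    if "R" in i:
        R=np.array(i["R"]);t=np.array(i["t"]); o=-R.T@t; d=R.T@d
    else:
        s=manip.get_obs(); T=np.array(i["tool_from_camera"]); Rt=rot(s["tcp_rot"])
        o=Rt@T[:3,3]+s["tool_pos"]; d=Rt@T[:3,:3]@d
    return o+d*(z-o[2])/d[2]
def rot(r):
    from scipy.spatial.transform import Rotation as Ro
    return Ro.from_euler("xyz",r).as_matrix()
E
python3 - <<'E'
from h import *
ims=[]
s=manip.get_obs(); print(s)
for c in ("scene","side"):
    im=eyes.read_camera(c); cv2.imwrite(f"pics/{c}0.png",im[...,::-1])
    for n,z in (("calipers_display",.014),("torque_wrench_handle",.015),("record_button_top",.062),("calipers",0),("torque_wrench",0),("tape_measure",0),("screwdriver",0),("plain_wrench",0),("call_box",0)):
        for r in eyes.pinpoint(c,n)[:3]: print(c,n,round(r["p"],2),np.round(r["point"]),np.round(ray(c,r["point"],z),3))
E
```

```text
pics
{'clock': 0.0, 'joint_pos': array([-1.17292308,  0.46943448, -0.04857962,  1.5336932 ,  0.02412717,
        1.14098299, -0.08233487]), 'joint_velocities': array([ 0.00125777, -0.00044826,  0.0012793 ,  0.00063861,  0.0029437 ,
        0.00037572,  0.0016523 ]), 'joint_efforts': array([-1.18200873e-05, -5.10307968e+01, -4.69691225e-02, -2.37710238e+01,
        1.06552770e-02,  7.68210506e-03, -1.48752383e-05]), 'tool_pos': array([0.27917214, 0.61392719, 0.23026637]), 'tcp_rot': array([-1.51789689,  1.56886477, -1.94467571]), 'wrist_force': array([-0.33687897, -0.48536159, -0.6224158 ]), 'torque': array([ 0.02049646,  0.01860517, -0.03648748]), 'width': 0.0855334235319628}
scene calipers_display 0.92 [203. 226.] [ 0.505 -0.256  0.014]
scene calipers_display 0.46 [358. 173.] [0.538 0.37  0.014]
scene torque_wrench_handle 0.55 [319. 178.] [0.499 0.219 0.015]
scene record_button_top 0.6 [154. 206.] [ 0.384 -0.389  0.062]
scene record_button_top 0.6 [132. 275.] [ 0.597 -0.536  0.062]
scene record_button_top 0.56 [268. 159.] [0.37  0.063 0.062]
scene calipers 0.97 [210. 234.] [ 0.539 -
[... 428 characters left out ...]
178.] [ 0.495 -0.22   0.014]
side record_button_top 0.55 [293. 216.] [0.359 0.043 0.062]
side record_button_top 0.46 [297. 149.] [ 0.38  -0.39   0.062]
side record_button_top 0.42 [270. 192.] [ 0.451 -0.072  0.062]
side calipers 0.73 [253. 180.] [ 0.541 -0.224 -0.   ]
side calipers 0.23 [232. 263.] [0.526 0.224 0.   ]
side torque_wrench 0.7 [231. 263.] [0.53  0.223 0.   ]
side tape_measure 0.58 [263. 157.] [ 0.527 -0.398  0.   ]
side screwdriver 0.48 [235. 229.] [0.551 0.072 0.   ]
side plain_wrench 0.69 [215. 306.] [0.539 0.381 0.   ]
side call_box 0.76 [252. 141.] [ 0.603 -0.531  0.   ]
side call_box 0.75 [288. 232.] [0.37  0.059 0.   ]
side call_box 0.71 [267. 203.] [ 0.464 -0.082  0.   ]
```

Run:
```python
import cv2
a=cv2.imread("pics/scene0.png")[110:330,90:430];b=cv2.imread("pics/side0.png")[110:340,150:370]
cv2.imwrite("pics/a.png",cv2.resize(a,None,fx=2.3,fy=2.3,interpolation=3))
cv2.imwrite("pics/b.png",cv2.resize(b,None,fx=2.6,fy=2.6,interpolation=3))
```

```text
(no output)
```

View pics/a.png

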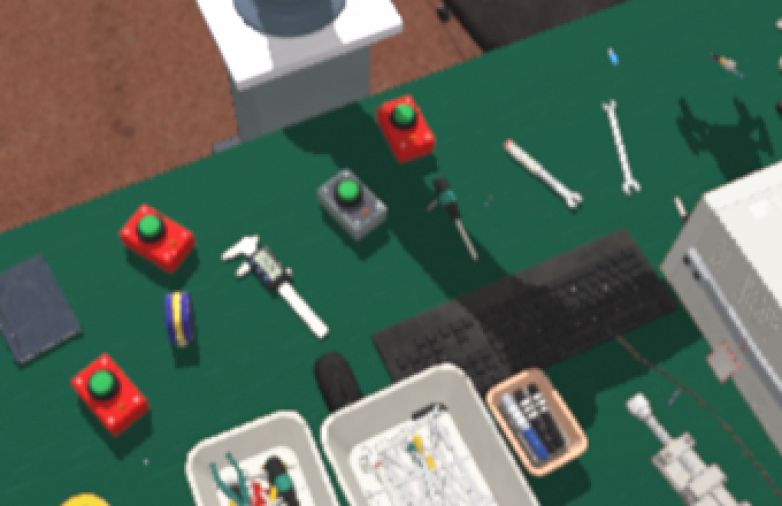

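View pics/b.png

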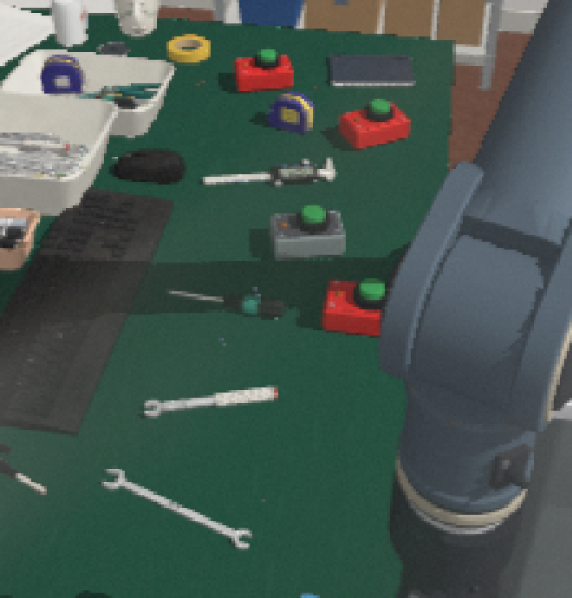

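The scene view shows the calipers display at (206,224), with the jaws towards the robot. The torque wrench handle (red end) is at (320,179). The grey box's button is at (241,193) and the other three boxes are red. The side view agrees: display (261,176), handle (245,263), grey button (270,193).

```bash
cat >> h.py <<'E'
def rel(p):
    s=manip.get_obs(); R=rot(s["tcp_rot"]); return np.round(1000*R.T@(np.array(p)-s["tool_pos"]),1)
E
python3 - <<'E'
from h import *
print(np.round(rot(manip.get_obs()["tcp_rot"]),3))
for c,uv,z in (("scene",(206,224),.014),("side",(261.5,176),.014),("scene",(319.6,179.6),.015),("side",(245,263),.015),("scene",(241.3,192),.062),("side",(270.4,192.5),.062)): print(c,ray(c,uv,z).round(3))
for p in ((.47,.3,.23),(.52,0,.23),(.48,-.23,.2)): print(rel(p))
print(eyes.camera_info("wrist"))
E
```

```text
[[ 0.     0.414  0.91 ]
 [ 0.     0.91  -0.414]
 [-1.     0.    -0.   ]]
scene [ 0.502 -0.243  0.014]
side [ 0.509 -0.235  0.014]
scene [0.505 0.218 0.015]
side [0.485 0.229 0.015]
scene [ 0.458 -0.085  0.062]
side [ 0.45  -0.07   0.062]
[   1.3 -207.4  303.6]
[   1.3 -459.7  473.4]
[  31.3 -685.7  532.2]
{'intrinsics': array([[278.78962777,   0.        , 257.44881336],
       [  0.        , 278.78962777, 191.02924457],
       [  0.        ,   0.        ,   1.        ]]), 'tool_from_camera': array([[ 8.43730009e-04, -3.10721329e-01,  9.50500681e-01,
        -1.42526027e-01],
       [ 9.99999518e-01, -2.15585316e-04, -9.58144035e-04,
        -2.03992023e-04],
       [ 5.02629777e-04,  9.50501031e-01,  3.10720997e-01,
        -8.09841981e-02],
       [ 0.00000000e+00,  0.00000000e+00,  0.00000000e+00,
         1.00000000e+00]])}
```

Call:
apply_moves:
  commands:
    - [0,-40,60,0,0,0,0]
    - [0,-80,120,0,0,0,0]
    - [0,-120,180,0,0,0,0]
    - [0,-165,240,0,0,0,0]
    - [0,-207,300,0,0,0,0]
    - [0,-250,330,0,0,0,0]
    - [0,-300,365,0,0,0,0]
    - [0,-350,400,0,0,0,0]
    - [0,-400,435,0,0,0,0]
    - [0,-450,470,0,0,0,0]
    - [0,-500,490,0,0,0,0]
    - [0,-560,520,0,0,0,0]
    - [20,-620,540,0,0,0,0]
    - [50,-682,558,0,0,0,0]
    - [80,-682,558,0,0,0,0]
    - [80,-682,558,0,0,0,0]
    - [80,-682,558,0,0,0,0]
    - [80,-682,558,0,0,0,0]

```text
clock: 3.25
tool_pos: [0.5065, -0.2359, 0.1525]
tcp_rot: [0.471, 1.568, 0.047]
wrist_force: [-0.5, -0.3, 0.6]
width: -0.0
```

Run:
```python
from h import *
im=eyes.read_camera("wrist"); cv2.imwrite("pics/w1.png",im[...,::-1])
s=manip.get_obs(); print(s["clock"],s["tool_pos"],s["tcp_rot"],s["width"])
for n,z in (("calipers_display",.014),("calipers",0)):
    for r in eyes.pinpoint("wrist",n)[:3]: print(n,round(r["p"],2),np.round(r["point"]),ray("wrist",r["point"],z).round(4),rel(ray("wrist",r["point"],z)))
```

```text
3.3 [ 0.50633306 -0.23601783  0.15248003] [0.45790526 1.5683009  0.03381097] 0.0002577514773135142
calipers_display 0.57 [250. 183.] [ 0.5052 -0.2446  0.014 ] [138.4  -8.2   2.3]
calipers 0.56 [266. 212.] [ 0.5467 -0.244   0.    ] [152.3   9.7  40.1]
```

View pics/w1.png

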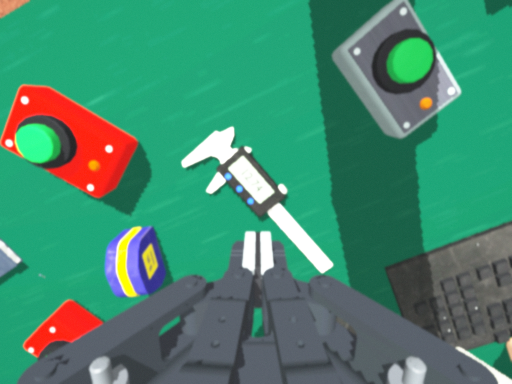

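The wrist view shows the display housing centred at about (251,180), which agrees with the network. The closed fingertips are at (258,235) and nothing tall stands nearby. I'll descend to about 20 mm above the display and hold there.

Call:
apply_moves:
  commands:
    - [40,-4,0,0,0,0,0]
    - [80,-8,1,0,0,0,0]
    - [105,-8,1,0,0,0,0]
    - [117,-8,1,0,0,0,0]
    - [117,-8,1,0,0,0,0]
    - [117,-8,1,0,0,0,0]

```text
clock: 4.15
tool_pos: [0.5036, -0.2453, 0.0354]
tcp_rot: [0.12, 1.568, -0.306]
wrist_force: [-0.4, 1.5, 0.6]
width: 0.0003
```

Run:
```python
from h import *
im=eyes.read_camera("wrist"); cv2.imwrite("pics/w2.png",im[...,::-1])
s=manip.get_obs(); print(s["clock"],s["tool_pos"],s["wrist_force"])
```

```text
4.2 [ 0.50356467 -0.24532211  0.0354995 ] [0.45000563 0.24266978 0.65832807]
```

View pics/w2.png

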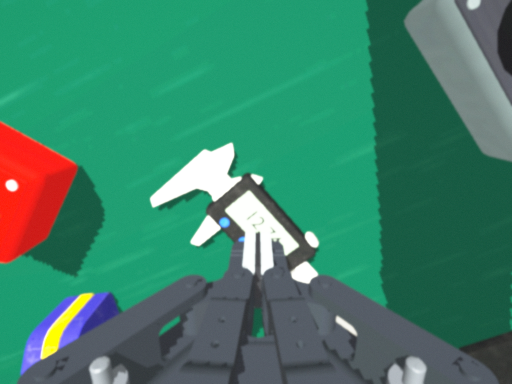

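The fingertips at (258,235) are over the display housing, whose corners are near (247,177), (208,210), (313,248) and (275,280). That puts its centre near (261,229). I'll check the offset, then hold.

Run:
```python
from h import *
print(ray("wrist",(261,229),.014).round(4), rel(ray("wrist",(261,229),.014)))
```

```text
[ 0.5031 -0.243   0.014 ] [21.5  1.9 -1.5]
```

Call:
apply_moves:
  commands:
    - [0,0,0,0,0,0,0]
    - [0,0,0,0,0,0,0]
    - [0,0,0,0,0,0,0]
    - [0,0,0,0,0,0,0]
    - [0,0,0,0,0,0,0]
    - [0,0,0,0,0,0,0]
    - [0,0,0,0,0,0,0]
    - [0,0,0,0,0,0,0]
    - [0,0,0,0,0,0,0]
    - [0,0,0,0,0,0,0]
    - [0,0,0,0,0,0,0]
    - [0,0,0,0,0,0,0]
    - [0,0,0,0,0,0,0]
    - [0,0,0,0,0,0,0]
    - [0,0,0,0,0,0,0]
    - [0,0,0,0,0,0,0]
    - [0,0,0,0,0,0,0]
    - [0,0,0,0,0,0,0]
    - [0,0,0,0,0,0,0]
    - [0,0,0,0,0,0,0]

```text
clock: 6.7
tool_pos: [0.5026, -0.245, 0.0343]
tcp_rot: [2.37, 1.571, 1.943]
wrist_force: [-0.1, -0.6, 0.2]
width: 0.0
```

The point is within 2 mm sideways, held for 2.5 s. Next I'll rise and go to the torque wrench.

Call:
apply_moves:
  commands:
    - [-50,0,0,0,0,0,0]
    - [-100,0,0,0,0,0,0]
    - [-150,20,-10,0,0,0,0]
    - [-160,70,-33,0,0,0,0]
    - [-160,120,-57,0,0,0,0]
    - [-160,170,-80,0,0,0,0]
    - [-160,220,-104,0,0,0,0]
    - [-160,270,-128,0,0,0,0]
    - [-160,320,-151,0,0,0,0]
    - [-150,370,-175,0,0,0,0]
    - [-130,422,-200,0,0,0,0]
    - [-116,422,-200,0,0,0,0]
    - [-116,422,-200,0,0,0,0]
    - [-116,422,-200,0,0,0,0]
    - [-116,422,-200,0,0,0,0]

```text
clock: 8.57
tool_pos: [0.496, 0.2207, 0.1511]
tcp_rot: [0.788, 1.569, 0.358]
wrist_force: [-0.7, -0.4, 0.1]
width: 0.0002
```

Run:
```python
from h import *
im=eyes.read_camera("wrist"); cv2.imwrite("pics/w3.png",im[...,::-1])
s=manip.get_obs(); print(s["clock"],s["tool_pos"],s["tcp_rot"],s["width"])
for n,z in (("torque_wrench_handle",.015),("torque_wrench",0),("plain_wrench",0)):
    for r in eyes.pinpoint("wrist",n)[:3]: print(n,round(r["p"],2),np.round(r["point"]),ray("wrist",r["point"],z).round(4),rel(ray("wrist",r["point"],z)))
```

```text
8.625 [0.49591474 0.22094186 0.15107499] [0.86732392 1.56943708 0.43844224] 5.661352698383982e-05
torque_wrench_handle 0.65 [256. 180.] [0.4939 0.2204 0.015 ] [136.   -1.7  -1.5]
torque_wrench_handle 0.19 [ 14. 257.] [ 0.4616 -0.0679  0.015 ] [ 135.8 -277.3   88.9]
torque_wrench 0.63 [281. 204.] [0.5339 0.2323 0.    ] [150.9  25.6  30.2]
plain_wrench 0.69 [409. 150.] [0.5342 0.3795 0.    ] [150.8 159.7 -30.4]
```

View pics/w3.png

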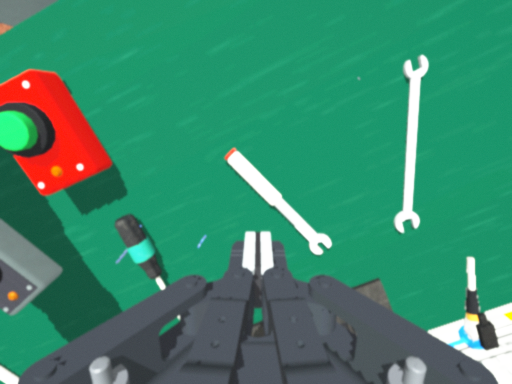

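The torque wrench's handle runs from the red end at (231,153) to (279,202), with its middle at (255,178), matching the network. The plain spanner is well off to the right.

Call:
apply_moves:
  commands:
    - [40,-1,-1,0,0,0,0]
    - [80,-2,-3,0,0,0,0]
    - [105,-2,-3,0,0,0,0]
    - [116,-2,-3,0,0,0,0]
    - [116,-2,-3,0,0,0,0]
    - [116,-2,-3,0,0,0,0]

```text
clock: 9.52
tool_pos: [0.4926, 0.2217, 0.0354]
tcp_rot: [0.962, 1.569, 0.535]
wrist_force: [0.4, 0.6, -0.4]
width: 0.0003
```

Run:
```python
from h import *
im=eyes.read_camera("wrist"); cv2.imwrite("pics/w4.png",im[...,::-1])
s=manip.get_obs(); print(s["clock"],s["tool_pos"],s["wrist_force"])
for r in eyes.pinpoint("wrist","torque_wrench_handle")[:2]: print(round(r["p"],2),np.round(r["point"]),rel(ray("wrist",r["point"],.015)))
```

```text
9.575 [0.49260083 0.22174896 0.03545967] [ 0.19242584 -0.44153367  0.01010652]
0.87 [253. 232.] [20.4 -3.5  0.3]
```

View pics/w4.png

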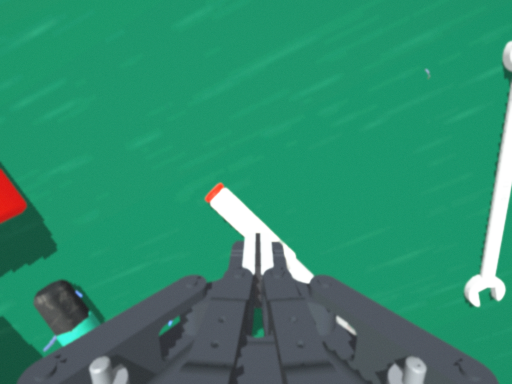

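Call:
apply_moves:
  commands:
    - [0,0,0,0,0,0,0]
    - [0,0,0,0,0,0,0]
    - [0,0,0,0,0,0,0]
    - [0,0,0,0,0,0,0]
    - [0,0,0,0,0,0,0]
    - [0,0,0,0,0,0,0]
    - [0,0,0,0,0,0,0]
    - [0,0,0,0,0,0,0]
    - [0,0,0,0,0,0,0]
    - [0,0,0,0,0,0,0]
    - [0,0,0,0,0,0,0]
    - [0,0,0,0,0,0,0]
    - [0,0,0,0,0,0,0]
    - [0,0,0,0,0,0,0]
    - [0,0,0,0,0,0,0]
    - [0,0,0,0,0,0,0]
    - [0,0,0,0,0,0,0]
    - [0,0,0,0,0,0,0]
    - [0,0,0,0,0,0,0]
    - [0,0,0,0,0,0,0]

```text
clock: 12.12
tool_pos: [0.4917, 0.2213, 0.0343]
tcp_rot: [1.844, 1.571, 1.417]
wrist_force: [0.4, 0.5, 0.2]
width: -0.0001
```

The network puts the handle's middle 4 mm from the fingertip axis, held for 2.5 s. The picture shows the fingertips over the handle, with the red end at (214,192). Next is the grey box.

Call:
apply_moves:
  commands:
    - [-50,0,0,0,0,0,0]
    - [-100,0,0,0,0,0,0]
    - [-150,-20,6,0,0,0,0]
    - [-160,-75,23,0,0,0,0]
    - [-160,-130,41,0,0,0,0]
    - [-160,-185,58,0,0,0,0]
    - [-160,-240,75,0,0,0,0]
    - [-150,-288,90,0,0,0,0]
    - [-140,-288,90,0,0,0,0]
    - [-140,-288,90,0,0,0,0]
    - [-140,-288,90,0,0,0,0]
    - [-140,-288,90,0,0,0,0]

```text
clock: 13.62
tool_pos: [0.4548, -0.077, 0.1745]
tcp_rot: [0.888, 1.57, 0.464]
wrist_force: [0.0, -0.2, -0.2]
width: -0.0002
```

Run:
```python
from h import *
im=eyes.read_camera("wrist"); cv2.imwrite("pics/w5.png",im[...,::-1])
s=manip.get_obs(); print(s["clock"],s["tool_pos"],s["tcp_rot"],s["width"])
for r in eyes.pinpoint("wrist","record_button_top")[:3]: print(round(r["p"],2),np.round(r["point"]),ray("wrist",r["point"],.062).round(4),rel(ray("wrist",r["point"],.062)))
```

```text
13.675 [ 0.45480553 -0.07713918  0.17452904] [0.77333664 1.5702107  0.34858416] -9.35806268899724e-05
0.98 [361.  19.] [0.3589 0.0569 0.062 ] [ 112.5   82.7 -142.7]
```

View pics/w5.png

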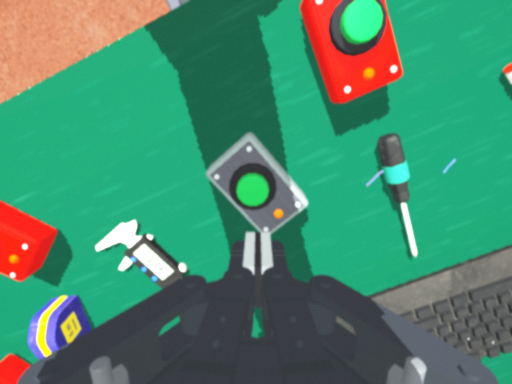

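The grey button's centre is at about (252,189). The network returned only the red box's button, so I'll use the picture.

Run:
```python
from h import *
im=cv2.imread("pics/w5.png"); m=(im[...,1]>150)&(im[...,2]<90)&(im[...,0]<110); m[:,:225]=0;m[:,280:]=0;m[:160]=0;m[220:]=0
v,u=np.nonzero(m); c=(u.mean(),v.mean()); print(c,len(u),u.min(),u.max(),v.min(),v.max())
p=ray("wrist",c,.062); print(p,rel(p))
```

```text
(np.float64(252.17174177831913), np.float64(189.4323995127893)) 821 236 268 174 205
[ 0.45323449 -0.08268406  0.062     ] [112.5  -5.5   0.8]
```

Call:
apply_moves:
  commands:
    - [40,-5,1,0,0,0,0]
    - [80,-5,1,0,0,0,0]
    - [102,-5,1,0,0,0,0]
    - [108,-5,1,0,0,0,0]
    - [112,-5,1,0,0,0,0]
    - [115,-5,1,0,0,0,0]
    - [117,-5,1,0,0,0,0]
    - [118,-5,1,0,0,0,0]
    - [118,-5,1,0,0,0,0]
    - [118,-5,1,0,0,0,0]

```text
clock: 14.98
tool_pos: [0.4539, -0.083, 0.0566]
tcp_rot: [0.476, 1.569, 0.049]
wrist_force: [0.9, 0.8, 3.9]
width: 0.0001
```

Run:
```python
from h import *
im=eyes.read_camera("wrist"); cv2.imwrite("pics/w6.png",im[...,::-1])
s=manip.get_obs(); print(s["clock"],s["tool_pos"],s["wrist_force"],s["torque"])
```

```text
15.025 [ 0.45392173 -0.08301306  0.05659784] [1.20928618 1.02338703 3.55239524] [ 0.1153193  -0.18275069  0.00094377]
```

View pics/w6.png

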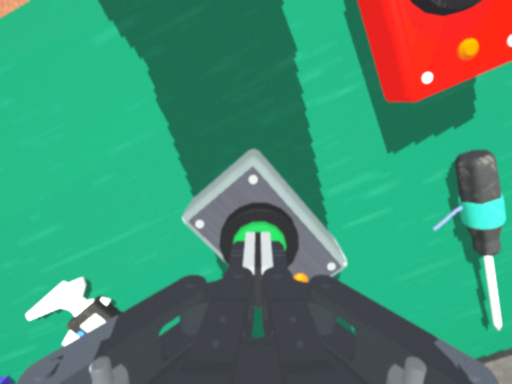

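The fingertips are on the green button at (259,237), and the force is about 3.6 N. I'll press a little further until it bottoms out.

Call:
apply_moves:
  commands:
    - [1,0,0,0,0,0,0]
    - [2,0,0,0,0,0,0]
    - [2,0,0,0,0,0,0]
    - [2,0,0,0,0,0,0]

```text
clock: 15.52
tool_pos: [0.454, -0.083, 0.0558]
tcp_rot: [0.996, 1.569, 0.569]
wrist_force: [-2.7, 1.1, 19.6]
width: 0.0001
```

It has bottomed out: 19.6 N with z stopped at 0.0558. Now release.

Call:
apply_moves:
  commands:
    - [0,0,0,0,0,0,0]
    - [-10,0,0,0,0,0,0]
    - [-40,0,0,0,0,0,0]
    - [-90,0,0,0,0,0,0]
    - [-140,0,0,0,0,0,0]
    - [-140,0,0,0,0,0,0]
    - [-140,0,0,0,0,0,0]
    - [-140,0,0,0,0,0,0]

```text
clock: 16.52
tool_pos: [0.4519, -0.0829, 0.1926]
tcp_rot: [-2.716, 1.567, 3.14]
wrist_force: [-0.3, 0.3, 0.3]
width: -0.0003
```

Run:
```python
from h import *
for c in ("scene","wrist"): cv2.imwrite(f"pics/{c}9.png",eyes.read_camera(c)[...,::-1])
s=manip.get_obs(); print(s["clock"],s["tool_pos"],s["wrist_force"])
a=cv2.imread("pics/scene9.png")[110:330,90:430]
cv2.imwrite("pics/end.png",np.vstack([cv2.resize(a,(464,300)),cv2.resize(cv2.imread("pics/wrist9.png"),(464,300))]))
d=cv2.absdiff(cv2.imread("pics/scene9.png"),cv2.imread("pics/scene0.png")).max(2)
for n,(l,t,r,b) in dict(calipers=(186,210,233,258),torque=(307,168,345,202),plain=(350,150,370,196)).items(): print(n,(d[t:b,l:r]>60).mean().round(3))
```

```text
16.625 [ 0.45230252 -0.08301248  0.19292098] [-1.27935117  0.6015402   0.19464008]
calipers 0.0
torque 0.0
plain 0.0
```

View pics/end.png

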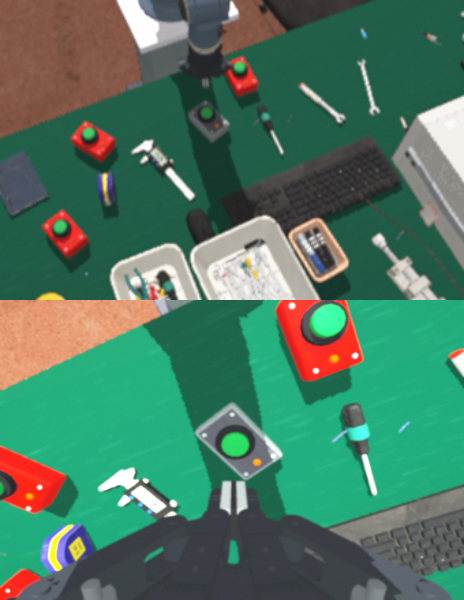

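All the tools are where they were, the button is out again and the arm is clear above it.

```bash
python3 -c "
from rig import manip; print(manip.job_done())"
```

```text
the job is handed in; nothing more can be done
None
```

The job is done in the order asked and handed in at about 16.6 s.

- **Calipers:** the closed fingertips held about 20 mm above the digital display, within about 3 mm sideways, for 2.5 s.
- **Torque wrench:** they held about 20 mm above the middle of the knurled handle, within about 4 mm sideways, for 2.5 s.
- **Record button:** I pressed the green button on the grey box until it stopped, about 6 mm in with 19.6 N at the wrist. I then let it go and lifted clear.

**Last checks:** comparing the overhead pictures from before and after showed no change at the calipers, torque wrench or plain spanner. The final picture shows the tape measure and screwdriver apparently undisturbed, the button out and the gripper touching nothing.

**What disagreed:** on the approach to the grey box, the network found only a red box's button. I located the green one by its colour in the wrist picture instead. The first overhead and side views also differed by up to about 4 cm on the display, and the close wrist views settled it.

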